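# Tip the kiln props out of a divided tray

### The arm

A 7-joint arm with a two-finger parallel gripper is mounted at the origin on the work surface. World frame = base frame: x ahead of the robot, y to its left, z up, the work surface at z = 0. Lengths are in m, angles in rad, forces in N, time in s.
With the tool pointing down it reaches from about 0.35 to 0.9 m from the base axis. Payload 8.1 kg.
Tool frame: the origin (TCP) lies midway between the tips of the shut fingers; the grasp point (between the pads) lies 19 mm behind it; z points along the fingers, x is the direction in which the jaws open and shut, and the axes are right-handed (so a half turn about z gives the same grasp; the last joint's range is limited). The gripper opens to 92 mm and grips with 3 to 60 N. Pads are 19 mm wide; open, the fingers measure 130 mm over their backs; the gripper's body (75 mm by 190 mm) begins 47 mm behind the grasp point.
Start: joints at [1.182, 0.434, 0.025, 1.573, -0.012, 1.134, -0.075], TCP at [0.176, -0.6, 0.194] pointing down, gripper open.
Joint ranges: [-2.62, 2.62], [-0.44, 2.09], [-1.27, 1.32], [0.08, 2.57], [-1.32, 4.46], [0.12, 2], [-2.74, 2.74]. Speed limits (rad/s): [2.22, 2.22, 3.01, 3.01, 3.14, 3.14, 3.14].

### API

Orientations are given as a unit quaternion [w, x, y, z].
In Python, from rig import bot gives the robot as it stands. The module is installed in compiled form; this text tells all that it offers.
- The arm moves only by the tool send_rows, never from a script. Its argument "series" is one flat list of numbers, 7 for each row, row after row: the shift along the tool's x, y, z in mm, then the turn, a rotation vector about the tool's x, y, z in degrees, then the opening, from 0 (shut) to 1 (fully open). In form: [x, y, z, ax, ay, az, fingers, x, y, z, ax, ay, az, fingers, ...]. A call has 1 to 12 rows; each row shifts and turns the pose as measured when the row begins, along the tool's axes as they then stand; what a row does not reach is not made up. A row lasts 1/12 s, in which the tool goes at most 41.7 mm and 7.16 degrees, less where a joint would pass 70% of its speed; a pose out of reach is approached as far as the arm can. A call is refused whole if a number of a shift passes 41.7 or a number of a turn 7.16, either way. A call with a gripper value outside its range is refused whole. The fingers move at their own pace and stop on an object; "grip_force" is the grip in N (left out, the last holds). Time passes only in rows, so rows that do not move let the fingers close. It gives the time, the measured TCP pose, the force and the opening at its end, in the units of the state.
- bot.observe(): the state, without advancing time (a new reading comes with each control period).
- bot.snapshot(name): name is "scene" or "top"; returns a dict with "color" (420x560x3 uint8, red, green, blue), "fov_y" (degrees; the focal length in pixels is half the picture's height over the tangent of half this angle, whatever the lens; pixels are square), "cx", "cy" (the principal point, pixels), "k1" (the pictures are not rectified: a ray, as slopes to the right and down, at radius r is drawn at 1 + k1 r^2 times it, then the intrinsics apply), "T" (4x4, takes a point from camera to world coordinates). Camera axes: x right, y down, z forward; pixel columns grow to the right and rows downward; lengths in m; the calibration is good to about 2 mm. A picture is of the moment at which its call begins. There is no depth.
- bot.hand_in(): hands the job in, once; it reports no verdict.
The state is a dict: "t": time; "qpos": joint angles; "qd": joint speeds; "effort": joint torques, N m; "eef_pos": TCP position; "orientation": TCP orientation; "ft_force": force on the tool from outside, world axes, zero at the start; "moment": the same for the moment, N m; "gripper_width": finger opening in m.
Only numpy, scipy, OpenCV 4.12 (cv2) and the standard library are available. Lean on these libraries where they do the work, as an engineer would, in place of code of your own. Each camera call takes 0.05 s, during which the arm holds its last target. There are 200 camera calls.

### The job

Carry the two-section wooden tray by its grip block to the grey box and tip all four round kiln props out of their half into the box, turning the tray so that the stilts stay behind in the other half. Then set the tray down flat, square to the ware board and in the middle of its free end, without dropping it, and leave it there with the stilts in it. Do not disturb the cups or the jar.

Things in the scene. Friction and masses are not known exactly. Their poses are not given: they have to be found in the camera images.
- tray: loose two-section wooden tray, 0.28 kg empty, at any yaw. Origin: centre of its underside, z up; 196 mm along x, 158 mm along y. Floor 6 mm thick. A partition in the plane x = 0 (8 mm thick, top at 44 mm) parts the +x half, which starts with the four round props, from the -x half with the two stilts. Each half's floor is flat from 4 to 72 mm off the centre, then flares up; end boards at y = +-76 mm, 34 mm high
- tray_grip (a point): centre of the bare upper part of the grip block on the middle of the tray's partition, 68 mm above the tray's underside, axes those of the tray. The block is 22 mm thick along the tray's x and 40 mm along its y, flat-sided, bare from 44 to 89 mm above the underside (its top); it can be gripped either way
- props_lip (a point): middle of the lip of the props' half: 98 mm from the tray's centre along its +x, 32 mm above the underside. The side slopes at 45 degrees up to it, so the props roll out over it when the tray is tipped towards it well past 45 degrees (60 to 70 is good); the partition holds the stilts back up to nearly 90
- stilts_lip (a point): middle of the lip of the stilts' half, 98 mm from the tray's centre along its -x, 32 mm above the underside; otherwise the same as the props' side
- prop1: round kiln prop, pale fired clay, 28 mm diameter, 64 mm long, about 50 g; starts lying in the tray's +x half, its axis along the tray's y. Origin at its centre, own y axis along its length
- prop2: round kiln prop, pale fired clay, 28 mm diameter, 64 mm long, about 50 g; starts lying in the tray's +x half, its axis along the tray's y. Origin at its centre, own y axis along its length
- prop3: round kiln prop, pale fired clay, 28 mm diameter, 64 mm long, about 50 g; starts lying in the tray's +x half, its axis along the tray's y. Origin at its centre, own y axis along its length
- prop4: round kiln prop, pale fired clay, 28 mm diameter, 64 mm long, about 50 g; starts lying in the tray's +x half, its axis along the tray's y. Origin at its centre, own y axis along its length
- stilt1: three-armed kiln stilt, pale fired clay, 30 mm from the centre to the end of each arm, 12 mm thick (20 mm over its points), about 50 g; starts lying flat in the tray's -x half. Origin at the centre of its underside, z up
- stilt2: three-armed kiln stilt, pale fired clay, 30 mm from the centre to the end of each arm, 12 mm thick (20 mm over its points), about 50 g; starts lying flat in the tray's -x half. Origin at the centre of its underside, z up
- bin: grey plastic box for props, fixed to the table, open on top: 262 mm along its x (its long side), 162 mm along its y, 105 mm high, walls and floor 6 mm. Origin at the centre of its underside. It stands at the robot's left or at its right, where the board is not
- bin_mouth (a point): centre of the box's open top, 105 mm above the table, axes those of the box
- board: plywood ware board, fixed to the table, 420 mm along its x, 240 mm along its y, 15 mm thick. Origin at the centre of its underside. Three cups stand on its +x end; its -x end (the one nearer the robot) is free
- board_free (a point): on the board's top face, 15 mm above the table: the middle of the free end, 100 mm from the board's centre towards its -x
- cup1: freshly thrown terracotta cup, 76 mm across the mouth, 85 mm high, standing on the far end of the board; origin at the centre of its underside. Still soft: not to be shifted
- cup2: freshly thrown terracotta cup, 76 mm across the mouth, 85 mm high, standing on the far end of the board; origin at the centre of its underside. Still soft: not to be shifted
- cup3: freshly thrown terracotta cup, 76 mm across the mouth, 85 mm high, standing on the far end of the board; origin at the centre of its underside. Still soft: not to be shifted
- jar: white plastic jar with a black cap, 84 mm diameter, 170 mm high, standing on the table close by one long side of the box, near the corner that is nearer the robot; origin at the centre of its underside
Mind the look-alikes: they are no part of the job. What is shaped like the prop1 but blue or yellow is not meant.

How it is judged:
On the way, in this order (a step that is already met when the one before it is completed fails the run):
1. the tray is lifted with the props and the stilts still in their halves (height (world z) of tray above 0.05 m and x of prop1 in the frame of tray between 0 and 0.1 m and y of prop1 in the frame of tray between -0.08 and 0.08 m and z of prop1 in the frame of tray between 0 and 0.06 m and x of prop2 in the frame of tray between 0 and 0.1 m and y of prop2 in the frame of tray between -0.08 and 0.08 m and z of prop2 in the frame of tray between 0 and 0.06 m and x of prop3 in the frame of tray between 0 and 0.1 m and y of prop3 in the frame of tray between -0.08 and 0.08 m and z of prop3 in the frame of tray between 0 and 0.06 m and x of prop4 in the frame of tray between 0 and 0.1 m and y of prop4 in the frame of tray between -0.08 and 0.08 m and z of prop4 in the frame of tray between 0 and 0.06 m and x of stilt1 in the frame of tray between -0.1 and 0 m and y of stilt1 in the frame of tray between -0.08 and 0.08 m and z of stilt1 in the frame of tray between 0 and 0.06 m and x of stilt2 in the frame of tray between -0.1 and 0 m and y of stilt2 in the frame of tray between -0.08 and 0.08 m and z of stilt2 in the frame of tray between 0 and 0.06 m), for 0.1 s.
2. the tray is tipped over the box (more than 35 degrees) with the stilts still in it (angle between tray's own z axis and vertical above 0.61 rad and horizontal distance between tray_grip and bin_mouth below 0.2 m and x of stilt1 in the frame of tray between -0.1 and 0 m and y of stilt1 in the frame of tray between -0.08 and 0.08 m and z of stilt1 in the frame of tray between 0 and 0.06 m and x of stilt2 in the frame of tray between -0.1 and 0 m and y of stilt2 in the frame of tray between -0.08 and 0.08 m and z of stilt2 in the frame of tray between 0 and 0.06 m), for 0.05 s.
3. all four props are in the box, the stilts still in the tray (x of prop1 in the frame of bin between -0.131 and 0.131 m and y of prop1 in the frame of bin between -0.081 and 0.081 m and z of prop1 in the frame of bin between 0 and 0.1 m and x of prop2 in the frame of bin between -0.131 and 0.131 m and y of prop2 in the frame of bin between -0.081 and 0.081 m and z of prop2 in the frame of bin between 0 and 0.1 m and x of prop3 in the frame of bin between -0.131 and 0.131 m and y of prop3 in the frame of bin between -0.081 and 0.081 m and z of prop3 in the frame of bin between 0 and 0.1 m and x of prop4 in the frame of bin between -0.131 and 0.131 m and y of prop4 in the frame of bin between -0.081 and 0.081 m and z of prop4 in the frame of bin between 0 and 0.1 m and x of stilt1 in the frame of tray between -0.1 and 0 m and y of stilt1 in the frame of tray between -0.08 and 0.08 m and z of stilt1 in the frame of tray between 0 and 0.06 m and x of stilt2 in the frame of tray between -0.1 and 0 m and y of stilt2 in the frame of tray between -0.08 and 0.08 m and z of stilt2 in the frame of tray between 0 and 0.06 m), for 0.1 s.
At the end, for the whole second after the job is handed in: All four props lie in the box below its rim; both stilts lie in their own half of the tray; the tray stands flat (within 3 degrees) on the ware board, its centre within 30 mm of the middle of the free end and its sides square to the board within 11 degrees (any of the four ways round); all at rest (all of step 3 and horizontal distance between tray and board_free below 0.03 m and height (world z) of tray between 0.01 and 0.021 m and angle between tray's own z axis and vertical below 0.06 rad and (angle between the x axis of tray and the x axis of board, either way round below 0.2 rad or angle between the x axis of tray and the y axis of board, either way round below 0.2 rad) and linear speed of tray below 0.02 m/s and linear speed of each of prop1, prop2, prop3, prop4, stilt1, stilt2 below 0.05 m/s); the robot touches nothing.
It fails at once if a cup is moved more than 12 mm or tipped (distance of any of cup1, cup2, cup3 from where it was at the start of the episode above 0.012 m or angle between any of cup1, cup2, cup3's own z axis and vertical above 0.15 rad).
It fails at once if the jar is moved more than 15 mm or tipped (distance of jar from where it was at the start of the episode above 0.015 m or angle between jar's own z axis and vertical above 0.15 rad).
It fails at once if a stilt falls out of the tray (distance between any of stilt1, stilt2 and tray above 0.14 m).
It fails at once if the tray is let go more than 15 mm above the board (height (world z) of tray above 0.03 m and contact force between the fingers and tray below 0.05 N).
It also fails if it takes over 58 s, if anything falls off the work surface, if the arm or the gripper's body presses on something with over 40 N, if the wrist force passes 120 N, or if a joint passes its speed limit or range.

## Working session

There is one attempt and no reset: what is moved stays moved. The work goes in short steps, Python scripts to look and compute and a tool call to move; the robot and the scene stay as the last step left them, time stands still between calls to the robot, and variables do not carry over. Pictures are saved under pics/ and viewed, about 8 in all and at most 12, crops included, and the job is handed in when it is done.

Besides the shell and the picture viewer there is one more tool, called after "Emit:" in YAML: its name, and indented under it one key for each argument. send_rows: Moves the arm, as the interface text tells. Its arguments: {"type":"object","properties":{"series":{"type":"array"},"grip_force":{"type":"number"}},"required":["series"]}

```bash
mkdir -p pics
cat > h.py <<'E'
import numpy as np, cv2
from rig import bot
from scipy.spatial.transform import Rotation as R
def snap(cam,fn):
    s=bot.snapshot(cam); cv2.imwrite('pics/'+fn+'.png',s['color'][:,:,::-1])
    np.savez('pics/'+fn+'.npz',**{k:np.array(v) for k,v in s.items()}); return s
def KD(s):
    f=210/np.tan(np.radians(float(s['fov_y']))/2)
    return np.array([[f,0,float(s['cx'])],[0,f,float(s['cy'])],[0,0,1]]),np.array([float(s['k1']),0,0,0])
def pix2w(s,uv,z):
    K,D=KD(s); n=cv2.undistortPoints(np.array(uv,float).reshape(-1,1,2),K,D).reshape(-1,2)
    T=s['T']; d=np.c_[n,np.ones(len(n))]@T[:3,:3].T; o=T[:3,3]
    z=np.broadcast_to(z,len(n)); return o+d*((z-o[2])/d[:,2])[:,None]
def w2pix(s,P):
    K,D=KD(s); T=np.linalg.inv(s['T'])
    return cv2.projectPoints(np.array(P,float).reshape(-1,1,3),cv2.Rodrigues(T[:3,:3])[0],T[:3,3],K,D)[0].reshape(-1,2)
def quat(q): return R.from_quat([q[1],q[2],q[3],q[0]])
E
python3 - <<'E'
from h import *
for c in('scene','top'):
    s=snap(c,c+'0'); print(c,s['T'].round(3).tolist(),s['fov_y'],s['cx'],s['cy'],s['k1'])
a=cv2.imread('pics/scene0.png');print(a.shape)
o=bot.observe();print(o)
E
```

```text
scene [[0.789, 0.493, -0.366, 0.989], [0.615, -0.626, 0.48, -0.494], [0.007, -0.604, -0.797, 0.964], [0.0, 0.0, 0.0, 1.0]] 52.39987288943173 286.9878544506815 208.59112952836145 0.03869986555268761
top [[-0.001, -0.999, 0.037, 0.518], [-1.0, 0.0, -0.016, 0.051], [0.016, -0.037, -0.999, 1.366], [0.0, 0.0, 0.0, 1.0]] 46.019591699270876 280.39180614686785 211.36900155195246 -0.02219012856708687
(420, 560, 3)
{'t': 0.1, 'qpos': array([ 1.18240821,  0.43511345,  0.0249544 ,  1.57398923, -0.01161733,
        1.13398152, -0.07507713]), 'qd': array([-0.00055497, -0.00192874, -0.00040378, -0.00425598, -0.00061977,
        0.00021649, -0.0005892 ]), 'effort': array([ 2.89315838e-03, -6.69133615e+01,  9.87973586e-01, -3.15153837e+01,
       -6.04960020e-02,  3.73047078e-02,  1.51568438e-04]), 'eef_pos': array([ 0.17602231, -0.59919314,  0.19355453]), 'orientation': array([-3.62787200e-04,  8.00586748e-01, -5.99216493e-01, -5.67219930e-04]), 'ft_force': array([0.54793536, 0.94400335, 0.76756693]), 'moment': array([ 0.00096488,  0.03646942, -0.01836437]), 'gripper_width': 0.09168234279408434}
```

View pics/top0.png

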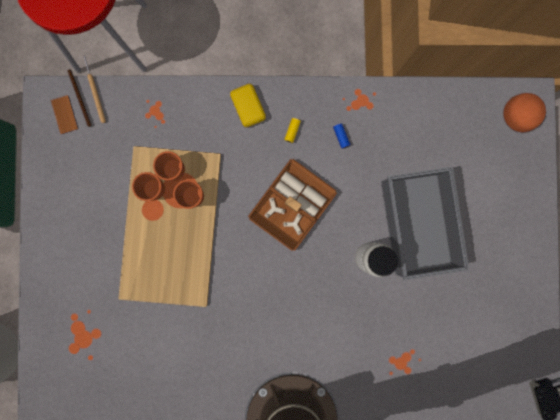

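View pics/scene0.png

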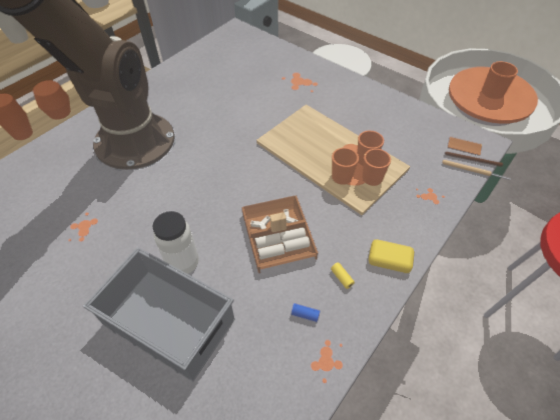

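The top view shows the tray at about (293,204), with the props up-right and the stilts down-left. The board is at (170,227) with its free end at the bottom, the box at (428,221) and the jar cap at (380,260). Next I'll fit outlines and check them with an overlay.

```bash
cat > m.py <<'E'
from h import *
s=np.load('pics/top0.npz'); im=s['color']; hsv=cv2.cvtColor(im,cv2.COLOR_RGB2HSV)
def blob(mask,seed):
    mask=cv2.morphologyEx(mask.astype(np.uint8),cv2.MORPH_CLOSE,np.ones((7,7)))
    n,l,st,c=cv2.connectedComponentsWithStats(mask)
    k=1+np.argmin(np.hypot(*(c[1:]-seed).T)+1e3*(st[1:,4]<300)); 
    cs,_=cv2.findContours((l==k).astype(np.uint8),cv2.RETR_EXTERNAL,cv2.CHAIN_APPROX_NONE)
    return max(cs,key=len).reshape(-1,2)
def rect(c,z):
    P=pix2w(s,c,z)[:,:2]; return cv2.minAreaRect((P*1000).astype(np.float32))
H,S,V=[hsv[:,:,i].astype(int) for i in range(3)]
print([(p,hsv[p[1],p[0]].tolist()) for p in[(262,195),(160,270),(395,200),(430,220),(293,203),(350,300),(290,184)]])
out=cv2.cvtColor(im,cv2.COLOR_RGB2BGR)
warm=(S>70)&(H<25)
for nm,seed,z in[('tray',(293,204),.033),('board',(170,227),.015)]:
    c=blob(warm,seed); r=rect(c,z); print(nm,np.round(r[0],1),np.round(r[1],1),round(r[2],1))
    pts=np.c_[cv2.boxPoints(r)/1000,np.full(4,z)]; print(pts.round(3).tolist())
    cv2.polylines(out,[w2pix(s,pts).round().astype(int)],True,(0,255,0),1)
cr=out[140:310,110:475]; cv2.imwrite('pics/ov0.png',cv2.resize(cr,None,fx=2.15,fy=2.15,interpolation=cv2.INTER_CUBIC))
E
python3 m.py
```

```text
[((262, 195), [4, 34, 120]), ((160, 270), [17, 109, 173]), ((395, 200), [120, 9, 89]), ((430, 220), [120, 2, 107]), ((293, 203), [16, 119, 185]), ((350, 300), [160, 13, 118]), ((290, 184), [17, 35, 194])]
tray [586.5  -3. ] [159.3 205. ] 53.6
[[0.457, -0.006, 0.033], [0.622, -0.128, 0.033], [0.716, 0.0, 0.033], [0.551, 0.122, 0.033]]
board [529.3 331.2] [241.8 420.4] 85.0
[[0.309, 0.229, 0.015], [0.728, 0.192, 0.015], [0.749, 0.433, 0.015], [0.33, 0.47, 0.015]]
```

View pics/ov0.png

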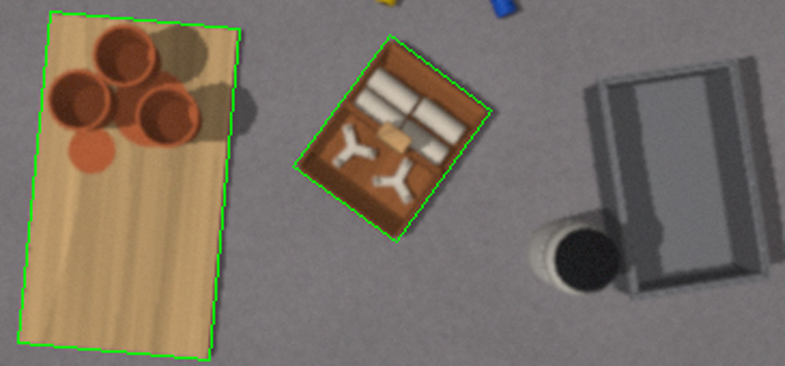

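Run:
```python
from h import *
s=np.load('pics/top0.npz')
f=lambda L:np.array(L,float)/2.15+[110,140]
P=pix2w(s,f([(601,80),(738,62),(771,272),(633,297)]),.105)[:,:2];print('bin',P.round(3).tolist(),P.mean(0),[np.linalg.norm(P[i]-P[i-1]).round(3) for i in range(4)])
r=cv2.minAreaRect((P*1000).astype(np.float32));print(r)
print('grip top',pix2w(s,f([(395,132)]),.089))
print('jar cap',pix2w(s,f([(587,259)]),.17))
print('cups',pix2w(s,f([(126,55),(81,99),(169,115)]),.085))
im=cv2.imread('pics/top0.png')
# model overlays
def rectp(c,yaw,a,b,z):
    x=np.array([np.cos(yaw),np.sin(yaw)]);y=np.array([-x[1],x[0]]);c=np.array(c)
    return np.array([[*(c+i*x*a/2+j*y*b/2),z] for i,j in((1,1),(1,-1),(-1,-1),(-1,1))])
big=cv2.resize(im[140:310,230:480],None,fx=3.2,fy=3.2,interpolation=cv2.INTER_CUBIC)
def dr(Q,col): cv2.polylines(big,[((w2pix(s,Q)-[230,140]+.5)*3.2).round().astype(int)],True,col,1)
ct=(.5865,-.003);y=np.radians(-36.4)
dr(rectp(ct,y,196,158,33)/1000 if 0 else rectp(ct,y,.196,.158,.033),(0,255,0)); dr(rectp(ct,y,.022,.04,.089),(255,0,0)); dr(rectp(ct,y,.008,.152,.044),(255,255,0))
for z in(.105,0): dr(rectp(P.mean(0),np.radians(r[2] if r[1][0]>r[1][1] else r[2]-90),.262,.162,z),(0,255,255))
dr(np.array([[*pix2w(s,f([(587,259)]),.17)[0,:2]+.042*np.array([np.cos(t),np.sin(t)]),.17] for t in np.arange(0,6.3,.2)]),(0,0,255))
cv2.imwrite('pics/ov1.png',big)
```

```text
bin [[0.652, -0.25], [0.674, -0.416], [0.423, -0.452], [0.394, -0.286]] [ 0.53592607 -0.35123619] [np.float64(0.261), np.float64(0.167), np.float64(0.254), np.float64(0.169)]
((534.7959594726562, -351.7386474609375), (261.06927490234375, 168.68202209472656), 7.916006565093994)
grip top [[ 0.59108364 -0.00426083  0.089     ]]
jar cap [[ 0.4431328 -0.2169999  0.17     ]]
cups [[0.68444312 0.32029108 0.085     ]
 [0.63117731 0.37402361 0.085     ]
 [0.61184536 0.26796455 0.085     ]]
```

View pics/ov1.png

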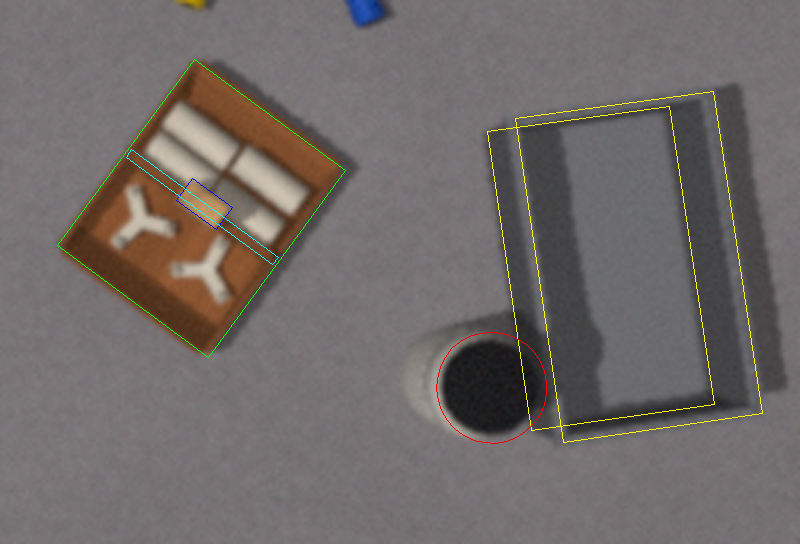

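The overlay matches. Estimates:

| Object | Position (m) | Yaw |
|---|---|---|
| Tray | (0.588, -0.003) | -36° |
| Box | (0.536, -0.351) | +8° |
| Board free-end middle | (0.430, 0.340) | -5° |
| Jar | (0.443, -0.217) | – |

I'll rehearse the tip pose over the box with the gripper empty, because reach is uncertain there.

Emit:
send_rows:
  series: [-13, -37, -4, 0, 0, 0, 1, -13, -37, -4, 0, 0, 0, 1, -13, -37, -4, 0, 0, 0, 1, -13, -37, -4, 0, 0, 0, 1, -13, -37, -4, 0, 0, 0, 1, -13, -37, -4, 0, 0, 0, 1, -13, -37, -4, 0, 0, 0, 1, -13, -37, -4, 0, 0, 0, 1, -13, -37, -4, 0, 0, 0, 1, -13, -37, -4, 0, 0, 0, 1, -13, -37, -4, 0, 0, 4, 1, -13, -37, -4, 0, 0, 4, 1]
  grip_force: 40

```text
t: 1.1
eef_pos: [0.5633, -0.3239, 0.2353]
orientation: [0.003, 0.749, -0.663, -0.007]
ft_force: [1.3, -1.3, 0.5]
gripper_width: 0.0918
```

Emit:
send_rows:
  series: [-2.3, 0, 0, 0, -7, 0, 1, -2.3, 0, 0, 0, -7, 0, 1, -2.3, 0, 0, 0, -7, 0, 1, -2.3, 0, 0, 0, -7, 0, 1, -2.3, 0, 0, 0, -7, 0, 1, -2.3, 0, 0, 0, -7, 0, 1, -2.3, 0, 0, 0, -7, 0, 1, -2.3, 0, 0, 0, -7, 0, 1, -2.3, 0, 0, 0, -7, 0, 1, 0, 0, 0, 0, -5, 0, 1]

```text
t: 1.93
eef_pos: [0.5774, -0.2682, 0.235]
orientation: [-0.314, 0.66, -0.56, -0.39]
ft_force: [0.7, 1.0, -1.2]
gripper_width: 0.0918
```

```bash
cat > st.py <<'E'
from h import *
o=bot.observe();Rm=quat(o['orientation']).as_matrix();p=o['eef_pos']
print('t',o['t'],'tcp',p.round(4),'grasp',(p-.019*Rm[:,2]).round(4));print(Rm.round(3))
print('tilt',np.degrees(np.arccos(-Rm[2,2])).round(1),'yawx',np.degrees(np.arctan2(Rm[1,0],Rm[0,0])).round(1),'q',o['qpos'].round(2),'w',o['gripper_width'].round(4),'F',o['ft_force'].round(1))
E
python3 st.py
```

```text
t 1.9333 tcp [ 0.5774 -0.2682  0.235 ] grasp [ 0.5805 -0.2844  0.2445]
[[ 0.069 -0.984 -0.164]
 [-0.493 -0.176  0.852]
 [-0.867  0.022 -0.498]]Traceback (most recent call last):
  File "st.py", line 4, in <module>
    print('tilt',np.degrees(np.arccos(-Rm[2,2])).round(1),'yawx',np.degrees(np.arctan2(Rm[1,0],Rm[0,0])).round(1),'q',o['qpos'].round(2),'w',o['gripper_width'].round(4),'F',o['ft_force'].round(1))
                                                                                                                                             ^^^^^^^^^^^^^^^^^^^^^^^^
AttributeError: 'float' object has no attribute 'round'
```

Emit:
send_rows:
  series: [0, 0, 0, 0, -7, 0, 1, 0, 0, 0, 0, 0, 0, 1]

```text
t: 2.1
eef_pos: [0.575, -0.2611, 0.2267]
orientation: [-0.336, 0.643, -0.548, -0.417]
ft_force: [-0.9, -0.4, -4.5]
gripper_width: 0.0913
```

```bash
sed -i "s/o\['gripper_width'\].round(4)/round(float(o['gripper_width']),4)/" st.py; python3 st.py
```

```text
t 2.1 tcp [ 0.575  -0.2611  0.2267] grasp [ 0.5782 -0.278   0.2349]
[[ 0.052 -0.984 -0.169]
 [-0.425 -0.175  0.888]
 [-0.904  0.025 -0.427]]
tilt 64.7 yawx -83.0 q [ 0.99  1.2  -0.92  0.79 -0.15  2.   -1.19] w 0.0913 F [-0.9 -0.4 -4.5]
```

Emit:
send_rows:
  series: [0, 13, -22, 6.3, 0, 3, 1, 0, 13, -22, 6.3, 0, 3, 1, 0, 0, 0, 0, -3, 0, 1, 0, 0, 0, 0, -3, 0, 1, 0, 0, 0, 0, 0, 0, 1]

```text
t: 2.52
eef_pos: [0.5545, -0.3027, 0.2423]
orientation: [0.415, -0.549, 0.604, 0.402]
ft_force: [-0.8, -1.2, -1.8]
gripper_width: 0.092
```

```bash
python3 st.py
```

```text
t 2.5167 tcp [ 0.5545 -0.3027  0.2423] grasp [ 0.5533 -0.3205  0.2486]
[[-0.052 -0.997  0.06 ]
 [-0.329  0.074  0.941]
 [-0.943  0.029 -0.332]]
tilt 70.6 yawx -99.0 q [ 1.18  1.18 -0.92  0.94 -0.28  1.85 -1.24] w 0.092 F [-0.8 -1.2 -1.8]
```

Emit:
send_rows:
  series: [0, 0, 0, 0, 7, 0, 1, 0, 0, 0, 0, 7, 0, 1, 0, 0, 0, 0, 7, 0, 1, 0, 0, 0, 0, 7, 0, 1, 0, 0, 0, 0, 7, 0, 1, 0, 0, 0, 0, 7, 0, 1, 0, 0, 0, 0, 7, 0, 1, 0, 0, 0, 0, 7, 0, 1, 0, 0, 0, 0, 7, 0, 1, 0, 0, 0, 0, 7, 0, 1, 0, 0, 0, 0, 0, 0, 1]

```text
t: 3.43
eef_pos: [0.5627, -0.3006, 0.2444]
orientation: [-0.014, -0.687, 0.726, -0.0]
ft_force: [2.0, 1.8, 0.9]
gripper_width: 0.0919
```

```bash
cat > plan.py <<'E'
# usage: plan.py x y z yaw n : rows toward tool-down TCP pose, in the tool axes of each row
from h import *; import sys
x,y,z,yaw,n=map(float,sys.argv[1:]);n=int(n)
exec(open('st.py').read())
c,s_=np.cos(np.radians(yaw)),np.sin(np.radians(yaw))
G=R.from_matrix(np.array([[c,s_,0],[s_,-c,0],[0,0,-1.]]))
R0=R.from_matrix(Rm); rv=(R0.inv()*G).as_rotvec(); d=(np.array([x,y,z])-p)/n
print('total turn deg',np.degrees(rv).round(1),'dist mm',(1e3*np.linalg.norm(d)*n).round(1))
for i in range(n):
    print((1e3*(R0*R.from_rotvec(rv*i/n)).inv().apply(d)).round(1).tolist(),np.degrees(rv/n).round(1).tolist())
E
python3 plan.py .588 -.004 .15 -36.4 11
```

```text
t 3.4333 tcp [ 0.5627 -0.3006  0.2444] grasp [ 0.5631 -0.3003  0.2634]
[[-0.055 -0.998 -0.02 ]
 [-0.998  0.055 -0.019]
 [ 0.02   0.019 -1.   ]]
tilt 1.6 yawx -93.1 q [ 0.84  0.53 -0.73  1.41  0.38  1.35 -1.53] w 0.0919 F [2.  1.8 0.9]
total turn deg [  1.6  -0.5 -56.7] dist mm 312.3
[-27.2, -1.0, 8.0] [0.1, -0.0, -5.2]
[-27.0, -3.4, 8.0] [0.1, -0.0, -5.2]
[-26.6, -5.8, 8.1] [0.1, -0.0, -5.2]
[-26.0, -8.1, 8.1] [0.1, -0.0, -5.2]
[-25.1, -10.4, 8.2] [0.1, -0.0, -5.2]
[-24.1, -12.6, 8.2] [0.1, -0.0, -5.2]
[-22.8, -14.7, 8.3] [0.1, -0.0, -5.2]
[-21.4, -16.7, 8.3] [0.1, -0.0, -5.2]
[-19.8, -18.5, 8.4] [0.1, -0.0, -5.2]
[-18.1, -20.2, 8.4] [0.1, -0.0, -5.2]
[-16.2, -21.7, 8.5] [0.1, -0.0, -5.2]
```

Emit:
send_rows:
  series: [-27, -1, 8, 0, 0, -5.2, 1, -27, -3, 8, 0, 0, -5.2, 1, -27, -6, 8, 0, 0, -5.2, 1, -26, -8, 8, 0, 0, -5.2, 1, -25, -10, 8, 0, 0, -5.2, 1, -24, -13, 8, 0, 0, -5.2, 1, -23, -15, 8, 0, 0, -5.2, 1, -21, -17, 8, 0, 0, -5.2, 1, -20, -19, 8, 0, 0, -5.2, 1, -18, -20, 8, 0, 0, -5.2, 1, -8, -10, 4, 0, 0, -2.6, 1, 0, 0, 0, 0, 0, 0, 1]

```text
t: 4.43
eef_pos: [0.5814, 0.005, 0.1607]
orientation: [0.017, 0.956, -0.294, -0.001]
ft_force: [-1.1, 1.0, -0.6]
gripper_width: 0.0918
```

```bash
python3 plan.py .588 -.004 .13 -36.4 2
python3 - <<'E'
from h import *
s=snap('scene','scene1'); im=cv2.imread('pics/scene1.png')
def rectp(c,yaw,a,b,z):
    x=np.array([np.cos(yaw),np.sin(yaw)]);y=np.array([-x[1],x[0]]);c=np.array(c)
    return np.array([[*(c+i*x*a/2+j*y*b/2),z] for i,j in((1,1),(1,-1),(-1,-1),(-1,1))])
k=4;x0,y0=205,160
big=cv2.resize(im[y0:y0+130,x0:x0+150],None,fx=k,fy=k,interpolation=cv2.INTER_CUBIC)
for Q,c in((rectp((.588,-.004),np.radians(-36.4),.022,.04,.089),(255,0,0)),(rectp((.588,-.004),np.radians(-36.4),.196,.158,.033),(0,255,0))):
    cv2.polylines(big,[((w2pix(s,Q)-[x0,y0]+.5)*k).round().astype(int)],True,c,1)
cv2.imwrite('pics/c1.png',big)
E
```

```text
t 4.4333 tcp [0.5814 0.005  0.1607] grasp [0.5817 0.0056 0.1797]
[[ 0.827 -0.563 -0.012]
 [-0.563 -0.826 -0.032]
 [ 0.008  0.033 -0.999]]
tilt 1.9 yawx -34.2 q [ 0.52  0.59 -0.98  1.66  0.55  1.21 -1.19] w 0.0918 F [-1.1  1.  -0.6]
total turn deg [ 1.9 -0.5  2.2] dist mm 32.7
[5.1, 1.4, 15.5] [0.9, -0.3, 1.1]
[5.2, 1.5, 15.4] [0.9, -0.3, 1.1]
```

View pics/c1.png

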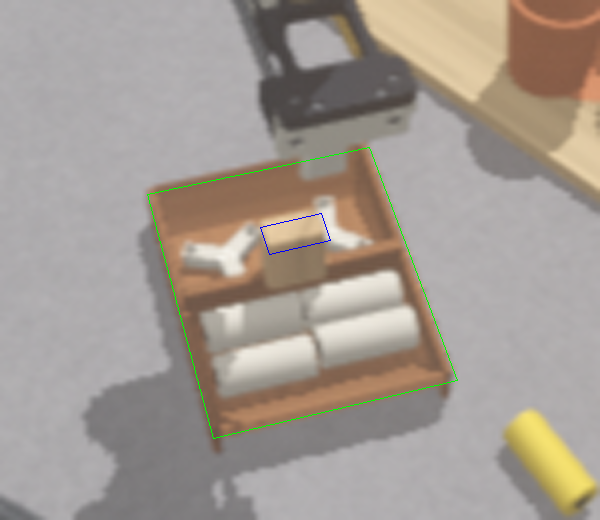

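The scene view confirms the tray pose: the block top outline fits at crop (295,233), with the props below it and the stilts above.

Emit:
send_rows:
  series: [5, 1.5, 15, 1, 0, 1.1, 1, 5, 1.5, 15, 1, 0, 1.1, 1, 0, 0, 0, 0, 0, 0, 1]

```text
t: 4.73
eef_pos: [0.5902, -0.0085, 0.1327]
orientation: [0.001, 0.948, -0.318, 0.007]
ft_force: [-0.2, -1.2, -0.3]
gripper_width: 0.0919
```

```bash
python3 plan.py .588 -.004 .051 -36.4 4
```

```text
t 4.7333 tcp [ 0.5902 -0.0085  0.1327] grasp [ 0.5899 -0.0084  0.1517]
[[ 0.797 -0.604  0.012]
 [-0.604 -0.797 -0.006]
 [ 0.014 -0.002 -1.   ]]
tilt 0.8 yawx -37.1 q [ 0.55  0.62 -0.96  1.69  0.57  1.12 -1.22] w 0.0919 F [-0.2 -1.2 -0.3]
total turn deg [-0.1 -0.8 -0.7] dist mm 81.9
[-1.4, -0.5, 20.4] [-0.0, -0.2, -0.2]
[-1.3, -0.5, 20.4] [-0.0, -0.2, -0.2]
[-1.3, -0.6, 20.4] [-0.0, -0.2, -0.2]
[-1.2, -0.6, 20.4] [-0.0, -0.2, -0.2]
```

Emit:
send_rows:
  series: [-1.3, -0.6, 20, 0, -0.2, -0.2, 1, -1.3, -0.6, 20, 0, -0.2, -0.2, 1, -1.3, -0.6, 20, 0, -0.2, -0.2, 1, -1.3, -0.6, 14, 0, -0.2, -0.2, 1, 0, 0, 4, 0, 0, 0, 1, 0, 0, 0, 0, 0, 0, 1]

```text
t: 5.23
eef_pos: [0.5919, -0.014, 0.0572]
orientation: [0.002, 0.947, -0.32, 0.003]
ft_force: [-0.5, -0.2, 0.7]
gripper_width: 0.092
```

```bash
python3 plan.py .588 -.004 .051 -36.4 1
```

```text
t 5.2333 tcp [ 0.5919 -0.014   0.0572] grasp [ 0.5918 -0.0139  0.0762]
[[ 0.795 -0.607  0.004]
 [-0.606 -0.795 -0.006]
 [ 0.007  0.002 -1.   ]]
tilt 0.4 yawx -37.3 q [ 0.52  0.7  -0.9   1.76  0.65  1.01 -1.29] w 0.092 F [-0.5 -0.2  0.7]
total turn deg [ 0.1 -0.4 -0.9] dist mm 12.4
[-9.2, -5.6, 6.1] [0.1, -0.4, -0.9]
```

Emit:
send_rows:
  series: [-9, -5.5, 4.5, 0, 0, -0.9, 1, 0, 0, 0, 0, 0, 0, 1]

```text
t: 5.4
eef_pos: [0.5888, -0.0041, 0.0539]
orientation: [0.002, 0.95, -0.313, 0.004]
ft_force: [-1.2, 0.5, 0.6]
gripper_width: 0.0915
```

```bash
python3 plan.py .588 -.004 .051 -36.4 1
```

```text
t 5.4 tcp [ 0.5888 -0.0041  0.0539] grasp [ 0.5887 -0.004   0.0729]
[[ 0.804 -0.595  0.006]
 [-0.595 -0.804 -0.006]
 [ 0.008  0.002 -1.   ]]
tilt 0.5 yawx -36.5 q [ 0.5   0.7  -0.9   1.77  0.66  1.   -1.3 ] w 0.0915 F [-1.2  0.5  0.6]
total turn deg [ 0.1 -0.5 -0.1] dist mm 3.0
[-0.8, 0.4, 2.9] [0.1, -0.5, -0.1]
```

Well placed. I'll close the fingers.

Emit:
send_rows:
  series: [-0.8, 0.4, 2, 0, 0, 0, 1, 0, 0, 0, 0, 0, 0, 0, 0, 0, 0, 0, 0, 0, 0, 0, 0, 0, 0, 0, 0, 0, 0, 0, 0, 0, 0, 0, 0, 0, 0, 0, 0, 0, 0, 0, 0, 0, 0, 0, 0, 0, 0, 0, 0, 0, 0, 0, 0, 0]
  grip_force: 45

```text
t: 6.07
eef_pos: [0.5897, -0.0028, 0.0552]
orientation: [0.002, 0.95, -0.312, 0.006]
ft_force: [-0.4, 0.2, 0.3]
gripper_width: 0.0493
```

```bash
python3 st.py
```

```text
t 6.0667 tcp [ 0.5897 -0.0028  0.0552] grasp [ 0.5895 -0.0027  0.0742]
[[ 0.805 -0.594  0.01 ]
 [-0.594 -0.805 -0.007]
 [ 0.012 -0.001 -1.   ]]
tilt 0.7 yawx -36.4 q [ 0.5   0.7  -0.9   1.77  0.66  0.99 -1.3 ] w 0.0493 F [-0.4  0.2  0.3]
```

Emit:
send_rows:
  series: [0, 0, 4, 0, 0, 0, 0, 0, 0, 0, 0, 0, 0, 0, 0, 0, 0, 0, 0, 0, 0, 0, 0, 0, 0, 0, 0, 0, 0, 0, 0, 0, 0, 0, 0, 0, 0, 0, 0, 0, 0, 0, 0, 0, 0, 0, 0, 0, 0]

```text
t: 6.65
eef_pos: [0.5889, -0.0024, 0.0505]
orientation: [0.002, 0.95, -0.312, 0.005]
ft_force: [-0.3, -0.1, -0.6]
gripper_width: 0.021
```

```bash
python3 st.py
```

```text
t 6.65 tcp [ 0.5889 -0.0024  0.0505] grasp [ 0.5888 -0.0023  0.0695]
[[ 0.805 -0.593  0.009]
 [-0.593 -0.805 -0.006]
 [ 0.011 -0.    -1.   ]]
tilt 0.6 yawx -36.4 q [ 0.5   0.7  -0.9   1.78  0.66  0.99 -1.3 ] w 0.021 F [-0.3 -0.1 -0.6]
```

Emit:
send_rows:
  series: [0, 0, -5, 0, 0, 0, 0, 0, 0, -12, 0, 0, 0, 0, 0, 0, -20, 0, 0, 0, 0, 0, 0, -25, 0, 0, 0, 0, 0, 0, -25, 0, 0, 0, 0, 0, 0, -25, 0, 0, 0, 0, 0, 0, -25, 0, 0, 0, 0, 0, 0, -25, 0, 0, 0, 0, 0, 0, -20, 0, 0, 0, 0, 0, 0, -10, 0, 0, 0, 0, 0, 0, 0, 0, 0, 0, 0, 0, 0, 0, 0, 0, 0, 0]

```text
t: 7.65
eef_pos: [0.582, -0.0025, 0.2535]
orientation: [0.004, 0.95, -0.311, 0.001]
ft_force: [0.6, -0.3, -5.4]
gripper_width: 0.0214
```

```bash
python3 plan.py .555 -.317 .25 -97 18; python3 -c "
from h import *
snap('scene','scene2')"
```

```text
t 7.65 tcp [ 0.582  -0.0025  0.2535] grasp [ 0.582  -0.0024  0.2725]
[[ 0.806 -0.591 -0.001]
 [-0.591 -0.806 -0.007]
 [ 0.004  0.007 -1.   ]]
tilt 0.4 yawx -36.2 q [ 0.58  0.51 -1.03  1.53  0.45  1.35 -1.12] w 0.0214 F [ 0.6 -0.3 -5.4]
total turn deg [ 0.2 -0.4 60.7] dist mm 315.7
[9.1, 15.0, 0.3] [0.0, -0.0, 3.4]
[10.0, 14.4, 0.3] [0.0, -0.0, 3.4]
[10.8, 13.8, 0.3] [0.0, -0.0, 3.4]
[11.6, 13.1, 0.3] [0.0, -0.0, 3.4]
[12.4, 12.4, 0.3] [0.0, -0.0, 3.4]
[13.1, 11.7, 0.3] [0.0, -0.0, 3.4]
[13.7, 10.9, 0.3] [0.0, -0.0, 3.4]
[14.4, 10.1, 0.3] [0.0, -0.0, 3.4]
[14.9, 9.2, 0.3] [0.0, -0.0, 3.4]
[15.4, 8.3, 0.3] [0.0, -0.0, 3.4]
[15.9, 7.4, 0.3] [0.0, -0.0, 3.4]
[16.3, 6.4, 0.2] [0.0, -0.0, 3.4]
[16.7, 5.5, 0.2] [0.0, -0.0, 3.4]
[17.0, 4.5, 0.2] [0.0, -0.0, 3.4]
[17.2, 3.5, 0.2] [0.0, -0.0, 3.4]
[17.4, 2.5, 0.2] [0.0, -0.0, 3.4]
[17.5, 1.4, 0.2] [0.0, -0.0, 3.4]
[17.5, 0.4, 0.2] [0.0, -0.0, 3.4]
```

View pics/scene2.png

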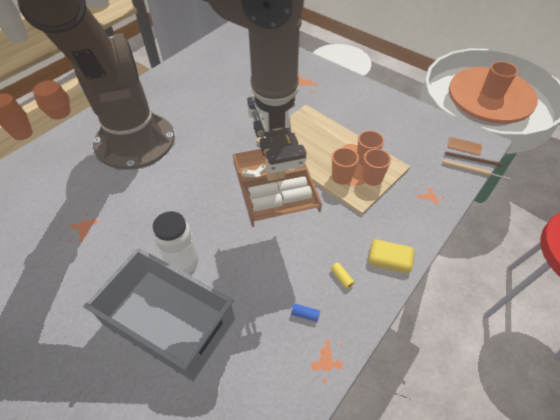

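The tray is up and level at (278,183), with all four props and a visible stilt still in place. Next I'll carry it to the box.

Emit:
send_rows:
  series: [9, 15, 0, 0, 0, 3.4, 0, 10, 14, 0, 0, 0, 3.4, 0, 11, 14, 0, 0, 0, 3.4, 0, 12, 13, 0, 0, 0, 3.4, 0, 12, 12, 0, 0, 0, 3.4, 0, 13, 12, 0, 0, 0, 3.4, 0, 14, 11, 0, 0, 0, 3.4, 0, 14, 10, 0, 0, 0, 3.4, 0, 15, 9, 0, 0, 0, 3.4, 0, 15, 8, 0, 0, 0, 3.4, 0, 16, 7, 0, 0, 0, 3.4, 0, 16, 6, 0, 0, 0, 3.4, 0]

```text
t: 8.7
eef_pos: [0.5523, -0.2301, 0.2459]
orientation: [0.007, 0.763, -0.647, -0.004]
ft_force: [0.5, 0.1, -4.2]
gripper_width: 0.0209
```

```bash
python3 plan.py .555 -.317 .25 -97 6
```

```text
t 8.7 tcp [ 0.5523 -0.2301  0.2459] grasp [ 0.5526 -0.23    0.2649]
[[ 0.163 -0.986 -0.015]
 [-0.987 -0.163 -0.005]
 [ 0.003  0.015 -1.   ]]
tilt 0.9 yawx -80.6 q [ 0.84  0.49 -0.82  1.5   0.37  1.32 -1.42] w 0.0209 F [ 0.5  0.1 -4.2]
total turn deg [ 0.9 -0.3 16.4] dist mm 87.0
[14.4, 1.9, -0.6] [0.1, -0.0, 2.7]
[14.4, 1.2, -0.6] [0.1, -0.0, 2.7]
[14.5, 0.6, -0.6] [0.1, -0.0, 2.7]
[14.5, -0.1, -0.7] [0.1, -0.0, 2.7]
[14.5, -0.8, -0.7] [0.1, -0.0, 2.7]
[14.4, -1.5, -0.7] [0.1, -0.0, 2.7]
```

Emit:
send_rows:
  series: [14, 2, -2, 0, 0, 2.7, 0, 14, 1, -2, 0, 0, 2.7, 0, 14, 0, -2, 0, 0, 2.7, 0, 13, 0, -2, 0, 0, 2.7, 0, 10, 0, -1, 0, 0, 2, 0, 5, 0, 0, 0, 0, 1, 0, 0, 0, 0, 0, 0, 0, 0]

```text
t: 9.28
eef_pos: [0.5508, -0.3152, 0.255]
orientation: [-0.008, -0.664, 0.747, 0.003]
ft_force: [0.5, -0.7, -5.2]
gripper_width: 0.0212
```

```bash
python3 plan.py .555 -.317 .25 -97 1
```

```text
t 9.2833 tcp [ 0.5508 -0.3152  0.255 ] grasp [ 0.5511 -0.3151  0.274 ]
[[-0.117 -0.993 -0.017]
 [-0.993  0.117 -0.007]
 [ 0.009  0.016 -1.   ]]
tilt 1.0 yawx -96.7 q [ 0.88  0.52 -0.73  1.4   0.36  1.37 -1.55] w 0.0212 F [ 0.5 -0.7 -5.2]
total turn deg [ 0.9 -0.5  0.3] dist mm 6.8
[1.2, -4.5, 5.0] [0.9, -0.5, 0.3]
```

Emit:
send_rows:
  series: [-6, -2, 2, 0, 0, 0, 0, -6, -2, 2, 0, 0, 0, 0, -3, 0, 2, 0, -3, 0, 0, -2, 0, 2, 0, -5, 0, 0, -2, 0, 1, 0, -6, 0, 0, -2, 0, 1, 0, -6, 0, 0, -2, 0, 0, 0, -6, 0, 0, -2, 0, 0, 0, -6, 0, 0, -1.5, 0, 0, 0, -4, 0, 0, 0, 0, 0, 0, 0, 0, 0]

```text
t: 10.12
eef_pos: [0.5652, -0.2692, 0.2515]
orientation: [0.233, -0.64, 0.699, 0.217]
ft_force: [0.2, -1.5, -7.3]
gripper_width: 0.0209
```

```bash
python3 st.py
```

```text
t 10.1167 tcp [ 0.5652 -0.2692  0.2515] grasp [ 0.5643 -0.2806  0.2666]
[[-0.073 -0.996  0.048]
 [-0.794  0.087  0.602]
 [-0.604  0.006 -0.797]]
tilt 37.2 yawx -95.2 q [ 1.1   0.81 -0.87  1.19 -0.04  1.56 -1.3 ] w 0.0209 F [ 0.2 -1.5 -7.3]
```

Emit:
send_rows:
  series: [5, 0, -4, 0, -3, 0, 0, 5, 0, -4, 0, -3, 0, 0, 4, 0, -3, 0, -3, 0, 0, 1, 0, 0, 0, -3, 0, 0, 0, 0, 0, 0, -3, 0, 0, 0, 0, 0, 0, -3, 0, 0, 0, 0, 0, 0, 0, 0, 0]

```text
t: 10.7
eef_pos: [0.5686, -0.279, 0.2511]
orientation: [0.335, -0.605, 0.651, 0.313]
ft_force: [-0.6, -0.3, -7.1]
gripper_width: 0.0212
```

```bash
python3 st.py
```

```text
t 10.7 tcp [ 0.5686 -0.279   0.2511] grasp [ 0.5675 -0.2945  0.2622]
[[-0.044 -0.997  0.057]
 [-0.578  0.072  0.813]
 [-0.815  0.002 -0.58 ]]
tilt 54.5 yawx -94.3 q [ 1.14  1.   -0.9   1.05 -0.17  1.71 -1.24] w 0.0212 F [-0.6 -0.3 -7.1]
```

Emit:
send_rows:
  series: [2, 2, -3, 0, -3, 0, 0, 0, 2, -2, 0, -3, 0, 0, -1, 2, 0, 0, -3, 0, 0, -1, 0, 0, 0, -3, 0, 0, -1, 0, 0, 0, -2, 0, 0, 0, 0, 0, 0, 0, 0, 0, 0, 0, 0, 0, 0, 0, 0, 0, 0, 0, 0, 0, 0, 0, 0, 0, 0, 0, 0, 0, 0]

```text
t: 11.45
eef_pos: [0.5673, -0.2735, 0.2617]
orientation: [0.408, -0.57, 0.602, 0.382]
ft_force: [-0.5, -0.1, -3.5]
gripper_width: 0.0211
```

```bash
python3 st.py; python3 -c "
from h import *
a=snap('scene','scene3')['color'];b=snap('top','top3')['color']
c=np.hstack([cv2.resize(a[130:420,40:330],(400,400)),cv2.resize(b[120:300,350:530],(400,400))])
cv2.imwrite('pics/c3.png',c[:,:,::-1])"
```

```text
t 11.45 tcp [ 0.5673 -0.2735  0.2617] grasp [ 0.5662 -0.2911  0.2688]
[[-0.017 -0.998  0.056]
 [-0.375  0.058  0.925]
 [-0.927 -0.006 -0.375]]
tilt 68.0 yawx -92.5 q [ 1.16  1.12 -0.94  1.   -0.27  1.79 -1.24] w 0.0211 F [-0.5 -0.1 -3.5]
```

View pics/c3.png

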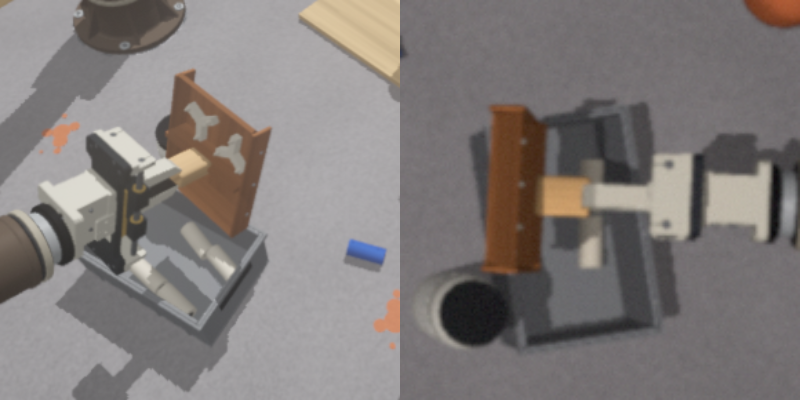

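The props are out: 3 are visible in the box around crop (150-230, 240-300), and the load fell to 3.5 N, which is about the tray plus the stilts. Both stilts lie in the tray. I'll level it again.

Emit:
send_rows:
  series: [1, 0, 0, 0, 4, 0, 0, 2, 0, 0, 0, 6, 0, 0, 2, 0, 0, 0, 6, 0, 0, 2, 0, 0, 0, 6, 0, 0, 2, 0, 0, 0, 6, 0, 0, 2, 0, 0, 0, 6, 0, 0, 2, 0, 0, 0, 6, 0, 0, 2, 0, 0, 0, 6, 0, 0, 2, 0, 0, 0, 6, 0, 0, 2, 0, 0, 0, 5, 0, 0, 1, 0, 0, 0, 4, 0, 0, 0, 0, 0, 0, 0, 0, 0]

```text
t: 12.55
eef_pos: [0.5674, -0.2857, 0.2565]
orientation: [0.032, -0.688, 0.725, 0.018]
ft_force: [1.0, 1.2, -2.9]
gripper_width: 0.021
```

```bash
python3 st.py; python3 -c "
from h import *
a=snap('scene','scene4')['color'];b=snap('top','top4')['color']
c=np.hstack([cv2.resize(a[130:420,40:330],(400,400)),cv2.resize(b[120:300,350:530],(400,400))])
cv2.imwrite('pics/c4.png',c[:,:,::-1])"
```

```text
t 12.55 tcp [ 0.5674 -0.2857  0.2565] grasp [ 0.567  -0.287   0.2754]
[[-0.052 -0.998  0.022]
 [-0.996  0.054  0.07 ]
 [-0.071 -0.018 -0.997]]
tilt 4.2 yawx -93.0 q [ 0.9   0.53 -0.76  1.39  0.29  1.35 -1.48] w 0.021 F [ 1.   1.2 -2.9]
```

View pics/c4.png

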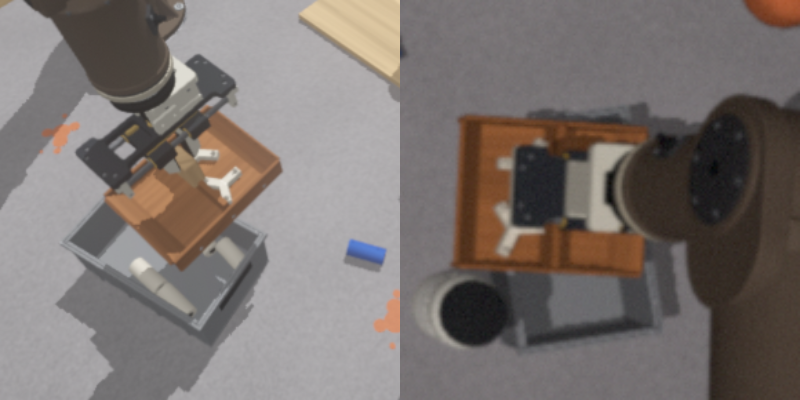

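The props half is empty and both stilts are in their half. Now over to the board.

```bash
python3 plan.py .432 .338 .235 -5 24
```

```text
t 12.65 tcp [ 0.5665 -0.2892  0.255 ] grasp [ 0.5661 -0.2906  0.2739]
[[-0.057 -0.998  0.02 ]
 [-0.995  0.059  0.075]
 [-0.076 -0.016 -0.997]]
tilt 4.4 yawx -93.3 q [ 0.9   0.54 -0.76  1.39  0.29  1.35 -1.47] w 0.0212 F [-0.5 -0.7 -3.8]
total turn deg [ -4.1   2.7 -88.3] dist mm 641.8
[-25.6, 7.1, 2.7] [-0.2, 0.1, -3.7]
[-26.0, 5.5, 2.6] [-0.2, 0.1, -3.7]
[-26.3, 3.8, 2.6] [-0.2, 0.1, -3.7]
[-26.5, 2.1, 2.6] [-0.2, 0.1, -3.7]
[-26.6, 0.4, 2.5] [-0.2, 0.1, -3.7]
[-26.6, -1.4, 2.4] [-0.2, 0.1, -3.7]
[-26.5, -3.1, 2.4] [-0.2, 0.1, -3.7]
[-26.2, -4.8, 2.3] [-0.2, 0.1, -3.7]
[-25.9, -6.4, 2.3] [-0.2, 0.1, -3.7]
[-25.4, -8.1, 2.2] [-0.2, 0.1, -3.7]
[-24.8, -9.7, 2.1] [-0.2, 0.1, -3.7]
[-24.2, -11.3, 2.0] [-0.2, 0.1, -3.7]
[-23.4, -12.8, 1.9] [-0.2, 0.1, -3.7]
[-22.5, -14.3, 1.9] [-0.2, 0.1, -3.7]
[-21.6, -15.7, 1.8] [-0.2, 0.1, -3.7]
[-20.5, -17.1, 1.7] [-0.2, 0.1, -3.7]
[-19.4, -18.4, 1.6] [-0.2, 0.1, -3.7]
[-18.2, -19.6, 1.5] [-0.2, 0.1, -3.7]
[-16.9, -20.7, 1.4] [-0.2, 0.1, -3.7]
[-15.5, -21.7, 1.3] [-0.2, 0.1, -3.7]
[-14.1, -22.7, 1.2] [-0.2, 0.1, -3.7]
[-12.6, -23.6, 1.1] [-0.2, 0.1, -3.7]
[-11.1, -24.3, 1.0] [-0.2, 0.1, -3.7]
[-9.5, -25.0, 0.9] [-0.2, 0.1, -3.7]
```

Emit:
send_rows:
  series: [-12, 3, 0, -0.2, 0.1, -2, 0, -20, 5, 1, -0.2, 0.1, -3, 0, -26, 6, 2, -0.2, 0.1, -3.7, 0, -26, 4, 2, -0.2, 0.1, -3.7, 0, -26, 2, 2, -0.2, 0.1, -3.7, 0, -27, 0, 2, -0.2, 0.1, -3.7, 0, -27, -1, 2, -0.2, 0.1, -3.7, 0, -26, -3, 2, -0.2, 0.1, -3.7, 0, -26, -5, 2, -0.2, 0.1, -3.7, 0, -26, -6, 2, -0.2, 0.1, -3.7, 0, -25, -8, 2, -0.2, 0.1, -3.7, 0, -25, -10, 2, -0.2, 0.1, -3.7, 0]

```text
t: 13.65
eef_pos: [0.4894, -0.0097, 0.2461]
orientation: [-0.026, 0.899, -0.437, -0.033]
ft_force: [0.9, 0.5, -3.1]
gripper_width: 0.0213
```

```bash
python3 plan.py .432 .338 .235 -5 13
```

```text
t 13.65 tcp [ 0.4894 -0.0097  0.2461] grasp [ 0.4901 -0.0111  0.2651]
[[ 0.616 -0.787 -0.036]
 [-0.783 -0.617  0.076]
 [-0.082 -0.019 -0.996]]
tilt 4.8 yawx -51.8 q [ 0.77  0.37 -1.05  1.72  0.25  1.25 -1.24] w 0.0213 F [ 0.9  0.5 -3.1]
total turn deg [ -2.9   4.  -46.8] dist mm 352.6
[-23.6, -13.0, 3.0] [-0.2, 0.3, -3.6]
[-22.8, -14.5, 2.9] [-0.2, 0.3, -3.6]
[-21.8, -15.9, 2.7] [-0.2, 0.3, -3.6]
[-20.8, -17.2, 2.5] [-0.2, 0.3, -3.6]
[-19.7, -18.5, 2.3] [-0.2, 0.3, -3.6]
[-18.5, -19.7, 2.1] [-0.2, 0.3, -3.6]
[-17.2, -20.9, 2.0] [-0.2, 0.3, -3.6]
[-15.9, -21.9, 1.8] [-0.2, 0.3, -3.6]
[-14.5, -22.9, 1.6] [-0.2, 0.3, -3.6]
[-13.0, -23.7, 1.5] [-0.2, 0.3, -3.6]
[-11.5, -24.5, 1.3] [-0.2, 0.3, -3.6]
[-10.0, -25.2, 1.1] [-0.2, 0.3, -3.6]
[-8.4, -25.8, 1.0] [-0.2, 0.3, -3.6]
```

Emit:
send_rows:
  series: [-24, -13, 3, -0.2, 0.4, -3.6, 0, -23, -15, 3, -0.2, 0.4, -3.6, 0, -22, -16, 2, -0.2, 0.4, -3.6, 0, -21, -17, 2, -0.2, 0.4, -3.6, 0, -20, -19, 2, -0.2, 0.4, -3.6, 0, -19, -20, 2, -0.2, 0.4, -3.6, 0, -17, -21, 2, -0.2, 0.4, -3.6, 0, -16, -22, 2, -0.2, 0.4, -3.6, 0, -14, -23, 1, -0.2, 0.4, -3.6, 0, -11, -20, 1, -0.2, 0.3, -3.6, 0, -7, -14, 0, 0, 0.3, -2, 0, 0, 0, 0, 0, 0, 0, 0]

```text
t: 14.65
eef_pos: [0.4398, 0.2753, 0.2373]
orientation: [-0.014, 0.993, -0.116, -0.016]
ft_force: [-1.0, -0.2, -3.5]
gripper_width: 0.0209
```

```bash
python3 plan.py .432 .338 .16 -5 4
```

```text
t 14.65 tcp [0.4398 0.2753 0.2373] grasp [0.4403 0.2747 0.2563]
[[ 0.973 -0.23  -0.028]
 [-0.23  -0.973  0.032]
 [-0.035 -0.024 -0.999]]
tilt 2.4 yawx -13.3 q [ 0.2   0.47 -1.17  1.7   0.41  1.27 -1.28] w 0.0209 F [-1.  -0.2 -3.5]
total turn deg [-1.5  1.9 -8.3] dist mm 99.9
[-4.8, -14.3, 19.9] [-0.4, 0.5, -2.1]
[-4.5, -14.6, 19.7] [-0.4, 0.5, -2.1]
[-4.1, -14.9, 19.6] [-0.4, 0.5, -2.1]
[-3.7, -15.2, 19.5] [-0.4, 0.5, -2.1]
```

Emit:
send_rows:
  series: [-5, -14, 16, -0.4, 0.5, -2.1, 0, -5, -14, 18, -0.4, 0.5, -2.1, 0, -4, -15, 18, -0.4, 0.5, -2.1, 0, -3, -12, 14, -0.4, 0.5, -2, 0, 0, 0, 0, 0, 0, 0, 0]

```text
t: 15.07
eef_pos: [0.4364, 0.3295, 0.1672]
orientation: [0.001, 0.999, -0.049, -0.006]
ft_force: [-1.2, 0.5, -4.2]
gripper_width: 0.021
```

```bash
python3 plan.py .430 .340 .09 -5 4; python3 -c "
from h import *
s=snap('top','top5');snap('scene','scene5')
a=s['color'];b=np.load('pics/scene5.npz')['color']
c=np.hstack([cv2.resize(a[140:320,100:280],(400,400)),cv2.resize(b[80:260,240:420],(400,400))])
cv2.imwrite('pics/c5.png',c[:,:,::-1])"
```

```text
t 15.0667 tcp [0.4364 0.3295 0.1672] grasp [0.4366 0.3295 0.1862]
[[ 0.995 -0.098 -0.011]
 [-0.098 -0.995 -0.001]
 [-0.011  0.002 -1.   ]]
tilt 0.7 yawx -5.7 q [ 0.01  0.58 -1.11  1.73  0.54  1.19 -1.35] w 0.021 F [-1.2  0.5 -4.2]
total turn deg [ 0.1  0.6 -0.7] dist mm 78.2
[-1.6, -2.5, 19.3] [0.0, 0.2, -0.2]
[-1.7, -2.5, 19.3] [0.0, 0.2, -0.2]
[-1.7, -2.5, 19.3] [0.0, 0.2, -0.2]
[-1.8, -2.5, 19.3] [0.0, 0.2, -0.2]
```

View pics/c5.png

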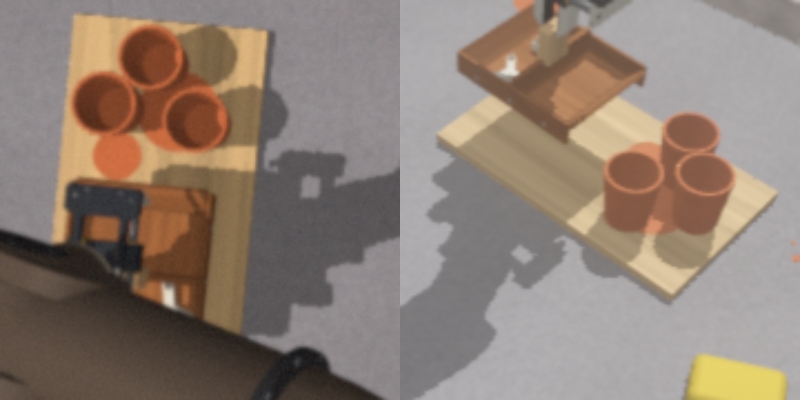

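The tray hangs level over the free end with the cups clear. I'll lower it.

Emit:
send_rows:
  series: [-1.5, -3, 15, 0, 0.2, -0.2, 0, -1.5, -3, 18, 0, 0.2, -0.2, 0, -1.5, -3, 18, 0, 0.2, -0.2, 0, -1.5, -3, 12, 0, 0, 0, 0, -1, -1, 6, 0, 0, 0, 0, 0, 0, 0, 0, 0, 0, 0]

```text
t: 15.67
eef_pos: [0.4396, 0.3351, 0.1005]
orientation: [0.0, 0.998, -0.057, -0.0]
ft_force: [-0.3, -1.2, -3.3]
gripper_width: 0.0216
```

```bash
python3 plan.py .430 .340 .066 -5 4
```

```text
t 15.6667 tcp [0.4396 0.3351 0.1005] grasp [0.4396 0.3351 0.1195]
[[ 0.993 -0.115 -0.   ]
 [-0.115 -0.993 -0.001]
 [-0.     0.001 -1.   ]]
tilt 0.1 yawx -6.6 q [-0.05  0.64 -1.04  1.81  0.63  1.07 -1.44] w 0.0216 F [-0.3 -1.2 -3.3]
total turn deg [ 0.1  0.  -1.6] dist mm 36.2
[-2.5, -1.0, 8.6] [0.0, 0.0, -0.4]
[-2.5, -1.0, 8.6] [0.0, 0.0, -0.4]
[-2.5, -1.0, 8.6] [0.0, 0.0, -0.4]
[-2.5, -1.0, 8.6] [0.0, 0.0, -0.4]
```

Emit:
send_rows:
  series: [-4, -1, 8, 0, 0, -0.8, 0, -4, -1, 8, 0, 0, -0.8, 0, -4, -1, 7, 0, 0, 0, 0, -1, -1, 4, 0, 0, 0, 0, 0, 0, 0, 0, 0, 0, 0]

```text
t: 16.08
eef_pos: [0.4278, 0.3405, 0.0733]
orientation: [-0.0, 0.999, -0.044, 0.001]
ft_force: [-1.3, -0.0, -3.7]
gripper_width: 0.0211
```

```bash
python3 plan.py .430 .340 .066 -5 4
```

```text
t 16.0833 tcp [0.4278 0.3405 0.0733] grasp [0.4278 0.3404 0.0923]
[[ 0.996 -0.088  0.001]
 [-0.088 -0.996  0.001]
 [ 0.001 -0.001 -1.   ]]
tilt 0.1 yawx -5.0 q [-0.08  0.67 -1.02  1.85  0.67  1.02 -1.47] w 0.0211 F [-1.3 -0.  -3.7]
total turn deg [-0.1 -0.1 -0. ] dist mm 7.6
[0.6, 0.1, 1.8] [-0.0, -0.0, -0.0]
[0.6, 0.1, 1.8] [-0.0, -0.0, -0.0]
[0.6, 0.1, 1.8] [-0.0, -0.0, -0.0]
[0.6, 0.1, 1.8] [-0.0, -0.0, -0.0]
```

Pose is on target, about 8 mm to go. Easing down until contact.

Emit:
send_rows:
  series: [0, 0, 2.5, 0, 0, 0, 0, 0, 0, 2.5, 0, 0, 0, 0, 0, 0, 2.5, 0, 0, 0, 0, 0, 0, 2, 0, 0, 0, 0]

```text
t: 16.42
eef_pos: [0.4278, 0.3415, 0.0652]
orientation: [-0.001, 0.999, -0.044, 0.002]
ft_force: [-8.5, -12.7, 40.0]
gripper_width: 0.0212
```

```bash
python3 st.py
```

```text
t 16.4167 tcp [0.4278 0.3415 0.0652] grasp [0.4278 0.3414 0.0842]
[[ 0.996 -0.087  0.003]
 [-0.087 -0.996  0.001]
 [ 0.003 -0.001 -1.   ]]
tilt 0.2 yawx -5.0 q [-0.09  0.68 -1.01  1.86  0.69  1.   -1.48] w 0.0212 F [ -8.5 -12.7  40. ]
```

Contact is firm at the expected height. I'll relieve the pressure and release.

Emit:
send_rows:
  series: [0, 0, -0.5, 0, 0, 0, 0, 0, 0, 0, 0, 0, 0, 0, 0, 0, 0, 0, 0, 0, 0.3, 0, 0, 0, 0, 0, 0, 0.6, 0, 0, 0, 0, 0, 0, 0.8, 0, 0, 0, 0, 0, 0, 0.8, 0, 0, 0, 0, 0, 0, 0.8, 0, 0, 0, 0, 0, 0, 0.8, 0, 0, 0, 0, 0, 0, 0.8, 0, 0, 0, 0, 0, 0, 0.8]

```text
t: 17.25
eef_pos: [0.4293, 0.3432, 0.0674]
orientation: [-0.002, 0.999, -0.044, 0.003]
ft_force: [0.0, 0.8, 0.8]
gripper_width: 0.0693
```

```bash
python3 st.py
```

```text
t 17.25 tcp [0.4293 0.3432 0.0674] grasp [0.4292 0.3431 0.0864]
[[ 0.996 -0.088  0.006]
 [-0.088 -0.996  0.004]
 [ 0.006 -0.004 -1.   ]]
tilt 0.4 yawx -5.0 q [-0.09  0.67 -1.01  1.85  0.68  1.   -1.48] w 0.0693 F [0.  0.8 0.8]
```

Emit:
send_rows:
  series: [0, 0, -8, 0, 0, 0, 0.8, 0, 0, -15, 0, 0, 0, 0.8, 0, 0, -25, 0, 0, 0, 0.8, 0, 0, -35, 0, 0, 0, 0.8, 0, 0, -35, 0, 0, 0, 0.8, 0, 0, -35, 0, 0, 0, 0.8, 0, 35, -20, 0, 0, 0, 0.8, 0, 40, 0, 0, 0, 0, 0.8, 0, 40, 0, 0, 0, 0, 0.8, 0, 40, 0, 0, 0, 0, 0.8, 0, 40, 0, 0, 0, 0, 0.8, 0, 40, 0, 0, 0, 0, 0.8]

```text
t: 18.25
eef_pos: [0.4043, 0.1134, 0.2524]
orientation: [-0.006, 0.999, -0.033, 0.002]
ft_force: [1.2, -0.9, 0.0]
gripper_width: 0.0737
```

Emit:
send_rows:
  series: [0, 30, 0, 0, 0, 0, 0.8, 0, 20, 0, 0, 0, 0, 0.8, 0, 0, 0, 0, 0, 0, 0.8, 0, 0, 0, 0, 0, 0, 0.8]

```text
t: 18.58
eef_pos: [0.399, 0.0522, 0.2527]
orientation: [-0.002, 0.999, -0.039, 0.002]
ft_force: [0.1, 0.5, 0.1]
gripper_width: 0.0735
```

```bash
cat > fin.py <<'E'
from h import *
s=snap('top','top6');q=snap('scene','scene6')
def rectp(c,yaw,a,b,z):
    x=np.array([np.cos(yaw),np.sin(yaw)]);y=np.array([-x[1],x[0]]);c=np.array(c)
    return np.array([[*(c+i*x*a/2+j*y*b/2),z] for i,j in((1,1),(1,-1),(-1,-1),(-1,1))])
Q=rectp((.4297,.340),np.radians(-5),.196,.158,.048)
def crop(s,x0,y0,w,d=True,k=400):
    b=cv2.resize(s['color'][y0:y0+w,x0:x0+w,::-1],(k,k),interpolation=cv2.INTER_CUBIC)
    if d: cv2.polylines(b,[((w2pix(s,Q)-[x0,y0]+.5)*k/w).round().astype(int)],True,(0,255,0),1)
    return b
cv2.imwrite('pics/c6.png',np.hstack([crop(s,100,140,180),crop(q,70,230,180,False)]))
E
python3 fin.py; python3 st.py
```

```text
t 18.6833 tcp [0.3992 0.0534 0.2526] grasp [0.3991 0.0533 0.2716]
[[ 0.997 -0.075  0.005]
 [-0.075 -0.997  0.005]
 [ 0.005 -0.005 -1.   ]]
tilt 0.4 yawx -4.3 q [ 0.87  0.16 -1.23  1.91  0.16  1.17 -0.49] w 0.0735 F [-0.1 -0.4 -0.2]
```

View pics/c6.png

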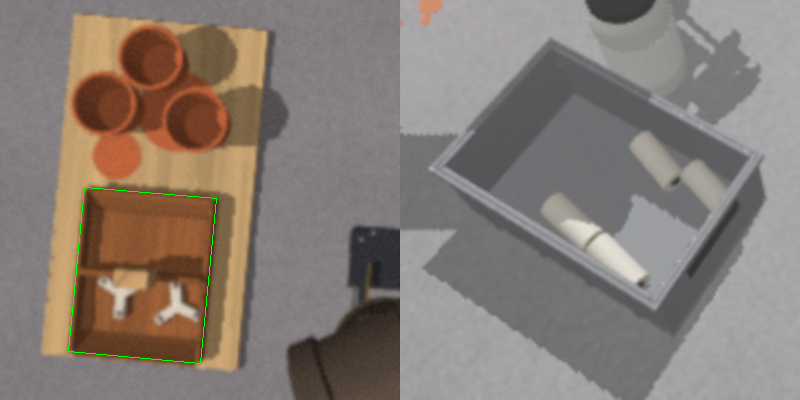

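The picture shows the tray flat on the target outline (green) with both stilts at crop (115,295) and (177,305). Four props lie in the box at crop (570,220), (615,258), (655,160) and (708,185). The cups and the jar look undisturbed, so I'm handing in.

```bash
python3 -c "
from rig import bot
print(bot.hand_in())"
```

```text
the job is handed in; nothing more can be done
None
```

The job is done and handed in at about 18.7 s of the 58 s allowed. I rehearsed the tip with the gripper empty, then gripped the tray by its block and tipped it to 68° over the box. All four props went in, and I then set the tray on the free end of the board.

- **Props and stilts:** the last pictures show four props in the box and both stilts in their half of the tray.
- **Tray:** its outline matches the target to within a few mm, at -5° like the board. It was released in contact with the board, with the tool within 0.5° of vertical.
- **Cups and jar:** they look undisturbed. I judged this by eye from the pictures and did not measure it.
- **Robot:** it is clear of everything, and the force reading is near zero.

The one rough spot was the set-down, where the wrist force read 40 N on contact. That is well below the 120 N wrist limit. It equals the 40 N limit for the arm or the gripper's body, but here the load went through the held tray. No check failed or disagreed, and the hand-in gives no verdict.

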